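# Unlatch the spice carousel, bring the sprinkler to the front and hold it there

## Robot

A 6-joint arm with a two-finger parallel gripper is mounted at the origin on the work surface; the furniture and walls round the work are solid. World frame = base frame: x ahead of the robot, y to its left, z up, the work surface at z = 0. Lengths are in m, angles in rad, forces in N, time in s.
With the tool pointing down it reaches from about 0.275 to 0.725 m from the base axis. Payload 15.9 kg.
Tool frame: the origin (TCP) lies between the finger pads, 19 mm behind the fingertips; this is the grasp point; z points along the fingers, y is the line along which they close (so a half turn about z gives the same grasp; the last joint's range is limited). The gripper opens to 85 mm and grips with 20 to 120 N. Pads are 22 mm wide; open, the fingers measure 114 mm over their backs; the gripper's body (76 mm by 85 mm) begins 54 mm behind the grasp point. The pads swing forward as they close: fully open they stand 13 mm farther back than shut.
Start: joints at [-1.233, 0.213, -0.034, 1.323, 0, 1.571], TCP at [0.166, -0.472, 0.25] pointing down, gripper open.
Joint ranges: [-2.98, 2.98], [-0.74, 1.72], [-1.14, 1.35], [-2.1, 2.04], [-1.57, 1.44], [-3.14, 3.14]. Speed limits (rad/s): [1.89, 1.89, 2.39, 2.57, 3.14, 3.14].

## Interface

Orientations are given as a rotation vector (axis times angle).
In Python, from bench import env gives the robot as it stands. The module is installed in compiled form; this text tells all that it offers.
- The arm moves only by the shell command python3 -m jog 'ROWS' [FORCE]. ROWS is JSON, a list that holds one entry, the list of rows, each a list of 7 numbers: the shift along the tool's x, y, z in mm, then the turn, a rotation vector about the tool's x, y, z in degrees, then the opening, from 0 (shut) to 1 (fully open). A call has 1 to 10 rows; each row is the pose to reach, as a shift and turn from the pose commanded when the call began, along the tool's axes at that moment; what a row does not reach only later rows make up. A row lasts 1/8 s, in which the tool goes at most 62.5 mm and 10.7 degrees, less where a joint would pass 70% of its speed; a pose out of reach is approached as far as the arm can. A call with a gripper value outside its range is refused whole. The fingers move at their own pace and stop on an object; FORCE is the grip in N (left out, the last holds). Time passes only in rows, so rows that repeat a pose let the fingers close. It gives the time, the measured TCP pose, the force, the opening and the grip force at its end, in the units of the state.
- env.get_obs(): the state, without advancing time (a new reading comes with each control period).
- env.get_image(name): name is "scene" or "top" or "wrist"; returns the picture (420x560x3 uint8, blue, green, red); there is no depth.
- env.calibration(name): a dict with "fx", "fy", "cx", "cy" (pixels), "origin" and "orientation" of the camera in the world. Camera axes: x right, y up, looking along -z (the intrinsics and any distortion apply to the point x, -y, -z); pixel columns grow to the right and rows downward; lengths in m; the calibration is good to about 2 mm. A picture is of the moment at which its call begins: read the wrist's pose just before it. calibration takes no time and is no camera call; for the wrist camera it gives the pose at the moment of the call.
- env.close_job(): hands the job in; it is judged then, once.
The state is a dict: "t": time; "joint_positions": joint angles; "qvel": joint speeds; "tau": joint torques, N m; "tool_pos": TCP position; "ee_rot": TCP orientation; "ft_force": force on the tool from outside, world axes, zero at the start; "wrist_torque": the same for the moment, N m; "width": opening from 0.0 (shut) to 1.0 (fully open); "grip_force": force on a finger pad.
Only numpy, scipy, OpenCV 4.12 (cv2) and the standard library are available. Lean on these libraries where they do the work, as an engineer would, in place of code of your own. Each camera call takes 0.05 s, during which the arm holds its last target. There are 200 camera calls.

## Task

The spice carousel is locked by a hinged hasp lying over its turntable. Swing the hasp up and well over, past upright, so that it stays off the catch; then turn the turntable by the bar grip on its middle post until the sprinkler (the one short jar with the domed, pierced top) stands squarely at the front, behind the pointed tongue of the foot. Finish while still holding the bar grip with the fingers, the turntable kept still; keep all jars standing in their rings and leave the other things on the table where they are.

Things in the scene. Friction and masses are not known exactly. Their poses are not given: they have to be found in the camera images.
- carousel_base: Fixed wooden foot of the spice carousel: disc 270 mm across, 16 mm high; origin under its centre, on the turntable's vertical axis. Its front is its own -x side, marked by a pointed tongue (36 mm wide, 14 mm high, tip 193 mm from the axis). On its own -y side an ear 60 mm wide reaches 220 mm from the axis and carries the hasp's hinge.
- turntable: Wooden disc 260 mm across, upper face 30 mm above the worktop, turning on the foot; origin on the axis at worktop height; axes as carousel_base's at the start. Six evenly spaced wire jar rings (inside 49 mm, 40 mm tall), centres 85 mm from the axis, one at the front at the start; jars reach 138 mm up. Turns +-3.1 rad; friction 0.08 N m keeps it where left. The shut hasp blocks it.
- grip_mid (a point): Centre of the wooden bar grip on top of the turntable's middle post, on the turning axis, 173 mm above the worktop. The bar is 72 mm long (along the turntable's x), 14 mm wide (y) and 34 mm high (156 to 190 mm above the worktop); the post under it is 18 mm thick. It turns with the turntable; grasp from above across the 14 mm.
- hasp (a joint): Angle of the hasp, rad: 0 lying level over the turntable's rim (locked), growing as it swings up and outward about its hinge; 1.57 is upright, 2.4 the stop. Friction in the hinge (about 0.035 N m) keeps it where it is left.
- hasp_hinge (a point): Middle of the hasp's hinge line, 42 mm above the worktop, 200 mm from the axis on carousel_base's -y side; the hinge line is parallel to carousel_base's x. The strap, 14 mm wide and 4 mm thick, runs 95 mm from here toward the turntable's axis. Shut, it lies between two steel lugs on the turntable's rim, which stop the turntable within a few hundredths of a radian.
- hasp_knob (a point): Grip point on the hasp's knob (18 mm wide along the hinge line, 14 mm across it, rising 43 mm above the strap's middle plane). Hasp shut: 50 mm from the hinge line toward the turntable's axis, 30 mm above the hinge, 72 mm above the worktop. Moves with the hasp; pinch it from above across the 18 mm.
- sprinkler: The wanted jar: a sprinkler 44 mm in diameter and 90 mm high with a waisted body and a grey domed, pierced top, the shortest jar on the carousel; loose in one of the turntable's four rings 60 or 120 degrees to the left or right of the front. Origin at the centre of its underside.
- jar_front: Flat-capped spice jar, 40 mm across, 105 mm high, loose in the ring that starts at the front; origin at the centre of its underside.
- jar_back: Flat-capped spice jar, 45 mm across, 108 mm high, loose in the ring that starts at the back; origin under it.
- jar_1: Flat-capped spice jar, 45 mm across, 108 mm high, loose in a ring of the turntable; origin under it.
- jar_2: Flat-capped spice jar, 45 mm across, 108 mm high, loose in a ring of the turntable; origin under it.
- jar_3: Flat-capped spice jar, 40 mm across, 105 mm high, loose in a ring of the turntable; origin under it.
- mill_a: Bystander: steel pepper or salt mill, 51 mm across, 220 mm high, standing behind the carousel; origin under it.
- mill_b: Bystander: a second steel mill, 51 mm across, 220 mm high, behind the carousel; origin under it.
- tape: Bystander: roll of tape 100 mm across and 25 mm high, lying, to the right of the carousel; origin under it.
- syrup: Bystander: bottle 49 by 68 mm, 168 mm high, to the right and nearer the robot; origin under it.
- sauce: Bystander: bottle 57 mm across, 212 mm high, behind the carousel; origin under it.
Things that resemble listed ones, but are neither listed nor needed, are in the scene too. Leave any blue, pink or purple look-alike of the sprinkler alone.

How it is judged:
By the outcome, as a careful person would: the job done as asked, in the order asked, and still so for the second after the job is handed in, while the arm keeps its last pose, push and grip.
It also fails if it takes over 64 s, if anything falls off the work surface, if the arm or the gripper's body presses on something with over 40 N, if the wrist force passes 120 N, or if a joint passes its speed limit or range.

## Working session

There is one attempt and no reset: what is moved stays moved. The work goes in short steps, Python scripts to look and compute and a shell command to move; the robot and the scene stay as the last step left them, time stands still between calls to the robot, and variables do not carry over. Pictures are saved under pics/ and viewed, at most 11 in all, crops included, and the job is handed in when it is done.

```bash
mkdir -p pics; python3 - <<'E'
from bench import env
import cv2
o=env.get_obs();print({k:o[k] for k in('t','tool_pos','ee_rot','width')})
for n in('scene','top'):
    cv2.imwrite(f'pics/{n}1.png',env.get_image(n)); print(n,env.calibration(n))
E
```

```text
{'t': 0.0, 'tool_pos': array([ 0.16559682, -0.47145492,  0.2495145 ]), 'ee_rot': array([-3.09580552e+00, -5.27945813e-01,  3.07653624e-04]), 'width': 0.9940225110044072}
scene {'fx': 435.5655917627338, 'fy': 435.5655917627338, 'cx': 276.1752178071221, 'cy': 207.5342400101872, 'origin': array([0.15449601, 0.71775104, 1.0267994 ]), 'orientation': array([ 0.22709286, -0.98416641, -2.49397824])}
top {'fx': 386.4830299164864, 'fy': 386.4830299164864, 'cx': 283.67820742567073, 'cy': 204.731029890561, 'origin': array([0.38982881, 0.00928586, 1.40118137]), 'orientation': array([ 0.06068736, -0.10197106, -1.59217869])}
```

View pics/scene1.png

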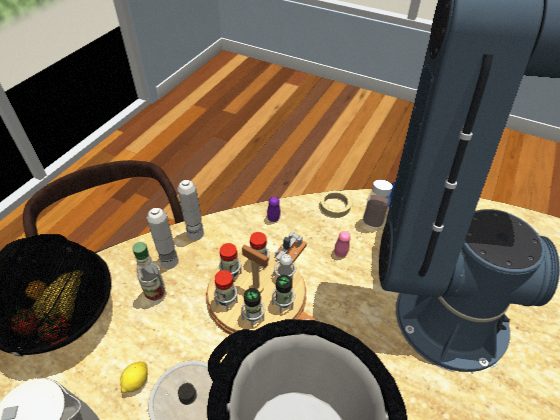

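View pics/top1.png

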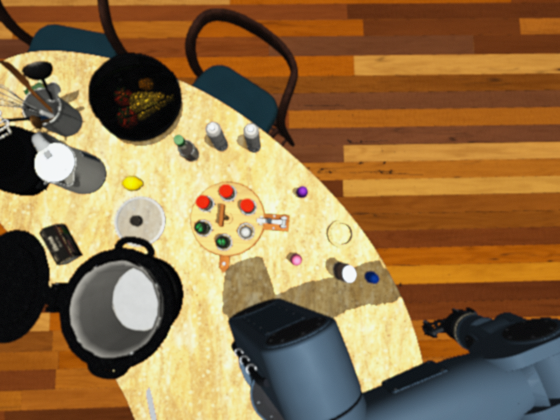

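The top view shows the carousel at about (228,218), with its tongue at (224,265) and the hasp to the right at (275,222). Sprinkler candidates are the grey one at (245,231) on the turntable, and look-alikes in purple (302,191), pink (296,259) and blue (372,277). The grey domed one in a ring fits the description. I'll confirm it in a crop.

```bash
python3 - <<'E'
import cv2
a=cv2.imread('pics/top1.png')[170:275,180:300]
b=cv2.imread('pics/scene1.png')[220:335,195:320]
a=cv2.resize(a,None,fx=5.6,fy=5.6,interpolation=cv2.INTER_CUBIC);cv2.imwrite('pics/c1.png',a)
cv2.imwrite('pics/c2.png',cv2.resize(b,None,fx=5,fy=5,interpolation=cv2.INTER_CUBIC))
E
```

```text
(no output)
```

View pics/c1.png

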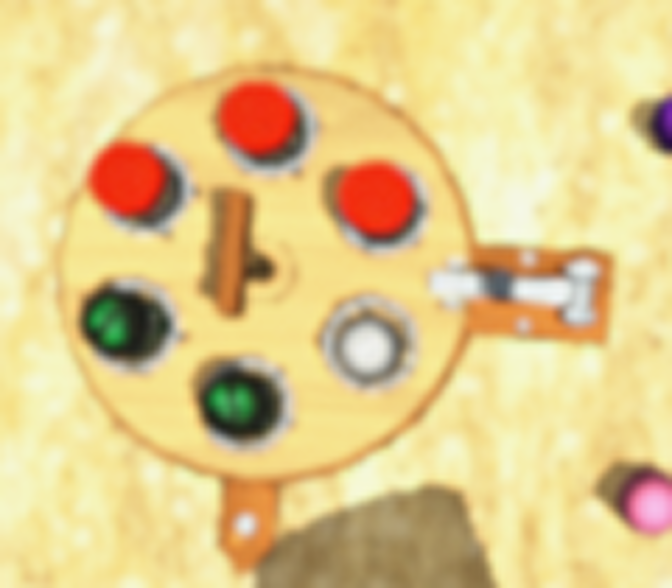

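View pics/c2.png

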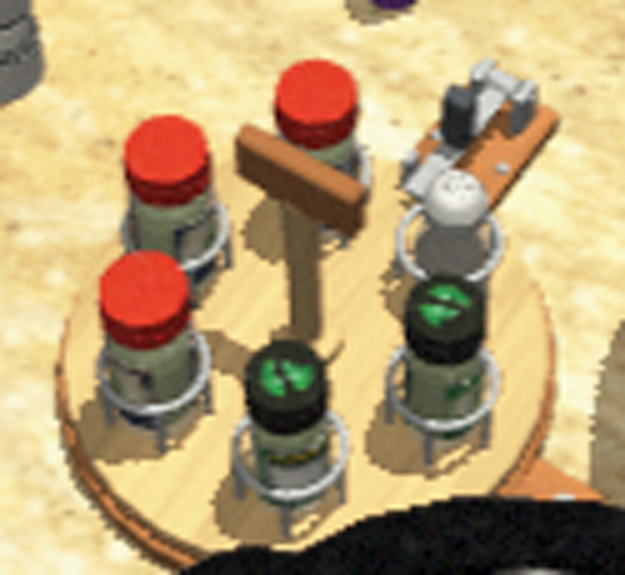

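The c2 crop confirms it: the grey pierced dome at (458,200) stands in the ring 60° right of front, so the turntable must turn 60° clockwise seen from above. Next I fit the carousel pose.

```bash
cat > h.py <<'E'
from bench import env
import numpy as np, cv2
from scipy.spatial.transform import Rotation as R
from scipy.optimize import least_squares
def proj(c,P):
    p=(np.asarray(P)-c['origin'])@R.from_rotvec(c['orientation']).as_matrix()
    return np.c_[c['cx']+c['fx']*p[:,0]/-p[:,2], c['cy']-c['fy']*p[:,1]/-p[:,2]]
def world(b,L):
    L=np.atleast_2d(L).astype(float);c,s=np.cos(b[2]),np.sin(b[2])
    return np.c_[b[0]+c*L[:,0]-s*L[:,1], b[1]+s*L[:,0]+c*L[:,1], L[:,2]]
E
python3 - <<'E'
from h import *
ct,cs=env.calibration('top'),env.calibration('scene')
un=lambda u,s,o:(np.array(u)+.5)/s-.5+np.array(o)
L=[[-.193,0,.014],[.03,-.22,.016],[-.03,-.22,.016],[.036,0,.19],[-.036,0,.19],[0,-.2,.042],[0,-.15,.085]]
U=un([[245,572],[610,254],[607,342],[236,190],[230,314],[580,290],[498,284]],5.6,[180,170])
Ls=[[0,0,.19],[0,-.15,.085]];Us=un([[305,165],[460,92]],5,[195,220])
f=lambda b:np.r_[(proj(ct,world(b,L))-U).ravel(),(proj(cs,world(b,Ls))-Us).ravel()]
r=least_squares(f,[.38,.15,0],loss='soft_l1');b=r.x;print(b,np.degrees(b[2]));print(f(b).reshape(-1,2).round(2))
for n,p in dict(knob=[0,-.15,.072],hinge=[0,-.2,.042],grip=[0,0,.173]).items():print(n,world(b,p))
c=env.calibration('wrist');o=env.get_obs();T=R.from_rotvec(o['ee_rot']).as_matrix();print(T.round(3));print(T.T@(c['origin']-o['tool_pos']),T.T@R.from_rotvec(c['orientation']).as_matrix())
print('knob shift tool mm',1e3*T.T@(world(b,[0,-.15,.072])[0]-o['tool_pos']))
for jn in('tool x',):print('tool x yaw',np.degrees(np.arctan2(T[1,0],T[0,0])),'tool y yaw',np.degrees(np.arctan2(T[1,1],T[0,1])))
E
```

```text
[ 0.48660714  0.1743222  -0.08584583] -4.918603589876502
[[-0.21  1.61]
 [ 0.58 -0.57]
 [ 0.11  0.4 ]
 [-0.26  0.18]
 [-0.99  0.93]
 [ 0.05  0.55]
 [ 0.35 -0.05]
 [-1.12 -1.66]
 [-0.58 -0.35]]
knob [[0.47374608 0.02487457 0.072     ]]
hinge [[ 0.46945905 -0.0249413   0.042     ]]
grip [[0.48660714 0.1743222  0.173     ]]
[[ 0.943  0.331 -0.   ]
 [ 0.331 -0.943  0.001]
 [ 0.    -0.001 -1.   ]]
[ 7.09594426e-02 -1.60476396e-05 -1.23454092e-01] [[ 1.09227296e-03  9.61449006e-01  2.74981120e-01]
 [ 9.99999360e-01 -9.69417138e-04 -5.82684080e-04]
 [-2.93649619e-04  2.74981580e-01 -9.61449450e-01]]
knob shift tool mm [ 455.20675124 -365.9949981   177.93997877]
tool x yaw 19.354311943397647 tool y yaw -70.64568717515726
```

```bash
python3 -m jog '[[[228,-183,15,0,0,-33,0.6],[455,-366,30,0,0,-66,0.6],[455,-366,30,0,0,-66,0.6],[455,-366,30,0,0,-66,0.6],[455,-366,30,0,0,-66,0.6],[455,-366,30,0,0,-66,0.6],[455,-366,30,0,0,-66,0.6],[455,-366,30,0,0,-66,0.6],[455,-366,30,0,0,-66,0.6],[455,-366,30,0,0,-66,0.6]]]' 30
```

```text
t: 1.35
tool_pos: [0.4745, 0.0272, 0.2193]
ee_rot: [-2.306, -2.133, 0.001]
ft_force: [-0.5, -0.9, 0.7]
width: 0.601
grip_force: 0.0
```

```bash
python3 - <<'E'
from h import *
cv2.imwrite('pics/w1.png',env.get_image('wrist'))
c=env.calibration('wrist');print(c)
b=[.4866,.1743,-.0858]
print(proj(c,world(b,[[0,-.15,.085],[0,-.2,.042],[.03,-.22,.016],[-.03,-.22,.016],[0,0,.19],[.036,0,.19],[-.036,0,.19]])).round())
E
```

```text
{'fx': 345.38451063150467, 'fy': 345.38451063150467, 'cx': 278.0720174972566, 'cy': 207.09261029223853, 'origin': array([0.48169718, 0.09783482, 0.34261835]), 'orientation': array([-0.27817343,  0.01114284, -0.07634683])}
[[ 275.  207.]
 [ 275.  246.]
 [ 305.  254.]
 [ 246.  254.]
 [ 276. -111.]
 [ 374. -110.]
 [ 177. -112.]]
```

View pics/w1.png

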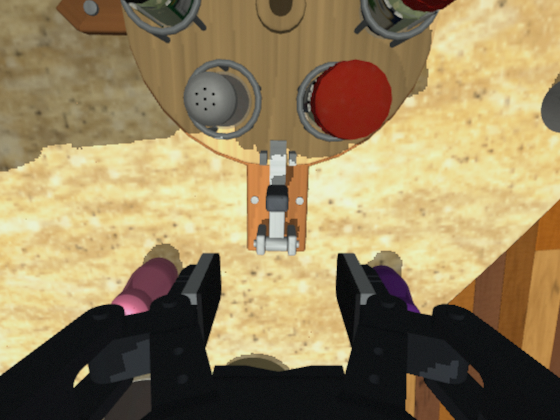

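The wrist view shows the knob at (277,198), hinge at (277,244), ear corners at (247,251) and (307,251), and the tongue tip at (57,10). Refitting with these.

```bash
python3 - <<'E'
from h import *
c=env.calibration('wrist');o=env.get_obs()
L=[[.03,-.22,.016],[-.03,-.22,.016],[-.193,0,.014],[0,-.2,.042]]
U=np.array([[307.5,251],[246.5,251],[57,11],[277,244]])
f=lambda b:(proj(c,world(b,L))-U).ravel()
r=least_squares(f,[.486,.174,-.086],loss='soft_l1');b=r.x;print(b,f(b).round(1));np.save('b.npy',b)
print(proj(c,world(b,[[0,-.15,.085],[.009,-.143,.085],[-.009,-.157,.085],[0,-.15,.05],[-.0425,-.0736,.09],[0,-.105,.042]])).round())
T=R.from_rotvec(o['ee_rot']).as_matrix();k=world(b,[0,-.15,.072])[0]
print(k,1e3*T.T@(k-o['tool_pos']),'y yaw',np.degrees(np.arctan2(T[1,1],T[0,1])),np.degrees(b[2]))
im=cv2.imread('pics/w1.png')[120:270,230:330];cv2.imwrite('pics/w1c.png',cv2.resize(im,None,fx=4,fy=4,interpolation=cv2.INTER_CUBIC))
E
```

```text
[ 0.48964505  0.1759681  -0.08819488] [-0.5  1.7  1.8  1.1 -3.3 -1.2  0.9 -0.3]
[[279. 204.]
 [290. 196.]
 [267. 213.]
 [278. 194.]
 [219. 100.]
 [279. 141.]]
[0.47643296 0.0265511  0.072     ] [ -1.32043874   1.5590825  147.11409252] y yaw -4.4675029690157935 -5.053194116163112
```

View pics/w1c.png

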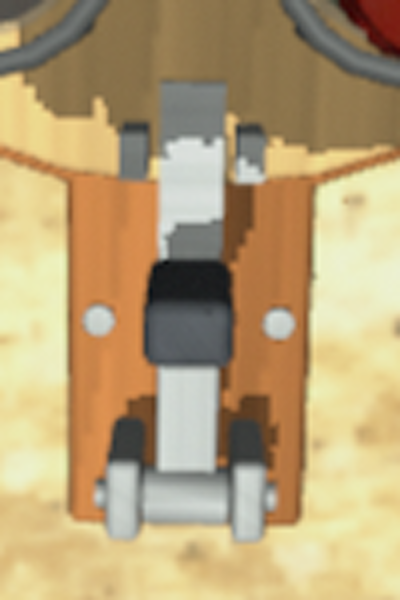

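```bash
python3 -m jog '[[[-1,1,60,0,0,0.6,0.6],[-1,1,120,0,0,0.6,0.6],[-1,1,147,0,0,0.6,0.6],[-1,1,147,0,0,0.6,0.6],[-1,1,147,0,0,0.6,0],[-1,1,147,0,0,0.6,0],[-1,1,147,0,0,0.6,0],[-1,1,147,0,0,0.6,0],[-1,1,147,0,0,0.6,0],[-1,1,147,0,0,0.6,0]]]' 30
python3 - <<'E'
# arc in tool frame: x_tool=+y local, z_tool=down ; tool tilts by f*a
import numpy as np
for a in range(0,125,10):
    t=np.radians(a+30.96);print(a,(58.31*np.array([np.cos(t)-np.cos(np.radians(30.96)),-(np.sin(t)-np.sin(np.radians(30.96)))])).round(1))
from bench import env
print(env.get_obs()['joint_positions'])
E
```

```text
t: 2.65
tool_pos: [0.4736, 0.0237, 0.0743]
ee_rot: [-2.319, -2.117, 0.0]
ft_force: [-15.8, 3.6, 17.8]
width: 0.206
grip_force: 31.1
0 [ 0. -0.]
10 [-6.  -8.2]
20 [-13.3 -15.3]
30 [-21.7 -21. ]
40 [-31.  -25.1]
50 [-40.8 -27.6]
60 [-51.  -28.3]
70 [-61.1 -27.2]
80 [-70.9 -24.5]
90 [-80. -20.]
100 [-88.2 -14. ]
110 [-95.3  -6.7]
120 [-101.     1.7]
[ 4.93500782e-02  2.71359587e-01 -4.23778410e-01  8.76600587e-01
  1.13611080e-03  1.71143757e+00]
```

```bash
python3 -m jog '[[[-6,-1,-8,0,4,0,0],[-13,-1,-15,0,8,0,0],[-22,-1,-21,0,12,0,0],[-31,-1,-25,0,16,0,0],[-41,-1,-27.5,0,20,0,0],[-41,-1,-27.5,0,20,0,0]]]'
```

```text
t: 3.4
tool_pos: [0.4693, -0.018, 0.1014]
ee_rot: [-2.13, -1.939, -0.377]
ft_force: [-9.2, 3.3, 6.7]
width: 0.209
grip_force: 31.4
```

```bash
python3 -m jog '[[[-9,0,-4,0,5,0,0],[-19,0,-6.5,0,10,0,0],[-29,0,-7.5,0,15,0,0],[-39.5,0,-6.5,0,20,0,0],[-49,0,-3.5,0,25,0,0],[-58.5,0,1,0,30,0,0],[-66.5,0,7,0,34,0,0],[-66.5,0,7,0,34,0,0]]]'; python3 - <<'E'
from h import *
cv2.imwrite('pics/w2.png',env.get_image('wrist'));cv2.imwrite('pics/s2.png',cv2.resize(env.get_image('scene')[150:330,180:420],None,fx=3.3,fy=3.3))
print(env.get_obs()['joint_positions'])
E
```

```text
t: 4.4
tool_pos: [0.4636, -0.0782, 0.0706]
ee_rot: [-1.742, -1.585, -0.886]
ft_force: [-11.5, -0.9, 4.2]
width: 0.205
grip_force: 30.5
[-0.62194482  0.70672078 -0.14679672  1.32652565  0.77115774  0.78752298]
```

View pics/s2.png

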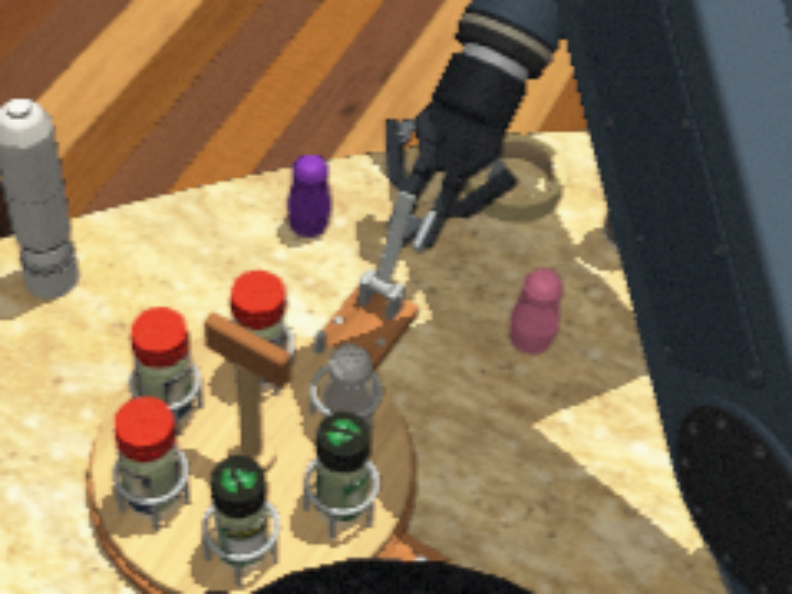

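Scene view: the hasp stands over at about 120°, past upright, at crop (400,235), and everything else is undisturbed. Now I release, back out and rise.

```bash
python3 -m jog '[[[0,0,0,0,0,0,0.45],[0,0,0,0,0,0,0.45],[0,0,0,0,0,0,0.45],[0,0,-30,0,0,0,0.45],[0,0,-65,0,0,0,0.45],[40,0,-95,0,0,0,0.45],[80,0,-125,0,0,0,0.45],[100,0,-140,0,-9,0,0.45],[100,0,-140,0,-18,0,0.45],[100,0,-140,0,-28,0,0.45]]]'; python3 - <<'E'
from h import *
b=np.load('b.npy');o=env.get_obs();T=R.from_rotvec(o['ee_rot']);g=world(b,[0,0,.173])[0]
print('grip',g,'shift to above grip z=.32',1e3*T.inv().apply([g[0],g[1],.32]-o['tool_pos']))
# target: tool down, tool y yaw options
for yaw in(b[2]+np.pi/2,b[2]-np.pi/2):
    y=np.array([np.cos(yaw),np.sin(yaw),0]);z=np.array([0,0,-1.]);D=R.from_matrix(np.c_[np.cross(y,z),y,z])
    print(np.degrees(yaw),np.degrees((T.inv()*D).as_rotvec()))
y=np.array([np.cos(b[2]),np.sin(b[2]),0]);D=R.from_matrix(np.c_[np.cross(y,z),y,z]);print('upright',np.degrees((T.inv()*D).as_rotvec()))
print(o['tool_pos'],o['joint_positions'],1e3*T.inv().apply([.47,-.08,.33]-o['tool_pos']))
E
```

```text
t: 5.75
tool_pos: [0.4598, -0.1322, 0.2353]
ee_rot: [-2.072, -1.888, -0.474]
ft_force: [-0.3, 0.7, -0.3]
width: 0.451
grip_force: 0.0
grip [0.48964505 0.1759681  0.173     ] shift to above grip z=.32 [315.77234839   1.2182136   57.70130139]
84.94680588383689 [ 20.28871219 -19.97409195 -88.60288661]
-95.05319411616311 [-19.95054282 -20.26479213  88.11119358]
upright [  0.20047897 -25.65583678  -0.24703891]
[ 0.45984258 -0.1322186   0.23528947] [-0.52683994  0.31717391 -0.01464592  1.43602874  0.40476865  1.0959768 ] [ 88.71899971   5.4875877  -62.44088817]
```

```bash
python3 -m jog '[[[316,1,58,20.3,-20,-88.6,0.45],[316,1,58,20.3,-20,-88.6,0.45],[316,1,58,20.3,-20,-88.6,0.45],[316,1,58,20.3,-20,-88.6,0.45],[316,1,58,20.3,-20,-88.6,0.45],[316,1,58,20.3,-20,-88.6,0.45],[316,1,58,20.3,-20,-88.6,0.45],[316,1,58,20.3,-20,-88.6,0.45],[316,1,58,20.3,-20,-88.6,0.45],[316,1,58,20.3,-20,-88.6,0.45]]]'; python3 - <<'E'
from h import *
cv2.imwrite('pics/w3.png',env.get_image('wrist'))
c=env.calibration('wrist');b=np.load('b.npy');o=env.get_obs();T=R.from_rotvec(o['ee_rot']);g=world(b,[0,0,.173])[0]
print(1e3*T.inv().apply(g-o['tool_pos']),T.as_matrix().round(3),o['joint_positions'])
print(proj(c,world(b,[[.036,.007,.19],[.036,-.007,.19],[-.036,.007,.19],[-.036,-.007,.19],[-.193,0,.014]])).round())
E
```

```text
t: 7.0
tool_pos: [0.4883, 0.177, 0.3211]
ee_rot: [-0.135, -3.137, -0.01]
ft_force: [-1.1, 0.3, 0.1]
width: 0.451
grip_force: 0.0
[ -1.65851064  -1.6812652  147.9916956 ] [[-0.996  0.089 -0.002]
 [ 0.089  0.996  0.007]
 [ 0.003  0.006 -1.   ]] [0.34340712 0.25615424 0.19953352 1.51376489 0.00686218 0.43204027]
[[284. 248.]
 [267. 248.]
 [285. 157.]
 [266. 157.]
 [275.  -7.]]
```

View pics/w3.png

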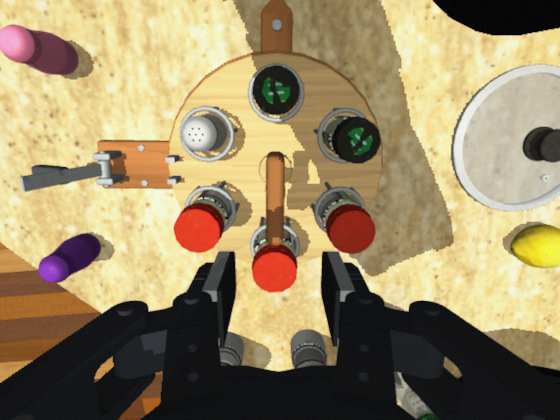

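The wrist view shows the bar at columns 267–284, rows 152–248, matching the prediction. The hasp is still over, and the sprinkler is at (205,135). Descend and grip.

```bash
python3 -m jog '[[[-2,-1.5,60,0,0,0,0.45],[-2,-1.5,120,0,0,0,0.45],[-2,-1.5,146,0,0,0,0.45],[-2,-1.5,146,0,0,0,0.45],[-2,-1.5,146,0,0,0,0],[-2,-1.5,146,0,0,0,0],[-2,-1.5,146,0,0,0,0],[-2,-1.5,146,0,0,0,0],[-2,-1.5,146,0,0,0,0]]]' 50
```

```text
t: 8.18
tool_pos: [0.4911, 0.175, 0.1764]
ee_rot: [0.138, 3.138, 0.008]
ft_force: [-1.3, -7.8, 2.7]
width: 0.16
grip_force: 48.9
```

```bash
python3 -m jog '[[[0,0,0,0,0,3,0],[0,0,0,0,0,9,0],[0,0,0,0,0,16,0],[0,0,0,0,0,24,0],[0,0,0,0,0,32,0],[0,0,0,0,0,40,0],[0,0,0,0,0,48,0],[0,0,0,0,0,55,0],[0,0,0,0,0,59,0],[0,0,0,0,0,60,0]]]';python3 -m jog '[[[0,0,0,0,0,0,0],[0,0,0,0,0,0,0]]]'; python3 - <<'E'
from h import *
cv2.imwrite('pics/w4.png',env.get_image('wrist'));t=env.get_image('top')
cv2.imwrite('pics/t4.png',cv2.resize(t[170:280,180:300],None,fx=5,fy=5,interpolation=cv2.INTER_CUBIC))
c=env.calibration('wrist');b=np.load('b.npy');o=env.get_obs();T=R.from_rotvec(o['ee_rot']).as_matrix()
print('y yaw',np.degrees(np.arctan2(T[1,1],T[0,1])),'want',np.degrees(b[2])+30,o['wrist_torque'])
P=world(b,[[-.193,0,.014],[-.085,0,.085],[-.085,0,.070],[0,0,.03]]);print(proj(c,P).round(),((proj(env.calibration('top'),P)-[180,170])*5).round())
E
```

```text
t: 9.43
tool_pos: [0.4893, 0.1726, 0.1763]
ee_rot: [-1.691, -2.645, 0.002]
ft_force: [-15.7, -30.1, 18.7]
width: 0.158
grip_force: 55.7
t: 9.68
tool_pos: [0.4893, 0.1726, 0.1763]
ee_rot: [-1.689, -2.646, 0.002]
ft_force: [-16.7, -29.4, 18.7]
width: 0.156
grip_force: 55.8
y yaw 24.888308795226667 want 24.946805883836888 [-5.55840091  3.02013879  0.12332969]
[[ 63.  68.]
 [160. 149.]
 [167. 147.]
 [279. 195.]] [[213. 512.]
 [212. 358.]
 [214. 358.]
 [232. 239.]]
```

View pics/w4.png

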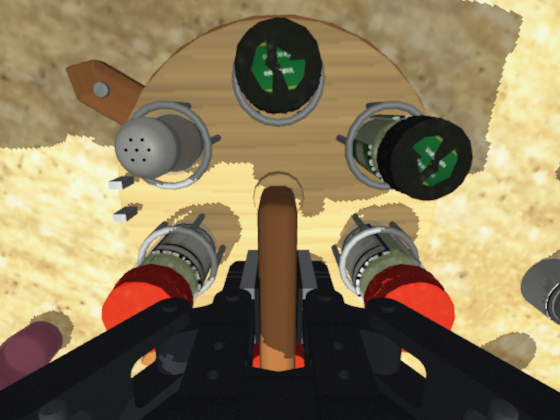

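The wrist view shows the sprinkler's ring centre at (168,145) and the tongue tip at (67,68), with its bolt at (100,90). I'll check the angle and relieve the side force.

```bash
python3 -m jog '[[[-0.9,-1.2,-1,0,0,0,0],[-0.9,-1.2,-1,0,0,0,0],[-0.9,-1.2,-1,0,0,0,0]]]'; python3 - <<'E'
from h import *
cv2.imwrite('pics/w5.png',env.get_image('wrist')[0:280,20:370])
im=cv2.imread('pics/w5.png');cv2.imwrite('pics/w5b.png',cv2.resize(im,None,fx=2.14,fy=2.14,interpolation=cv2.INTER_CUBIC))
c=env.calibration('wrist')
print(c['origin'])
E
```

```text
t: 10.15
tool_pos: [0.4891, 0.1725, 0.1766]
ee_rot: [-1.688, -2.646, -0.001]
ft_force: [-6.3, -16.8, -0.6]
width: 0.155
grip_force: 50.7
[0.46104824 0.23594518 0.30021012]
```

View pics/w5b.png

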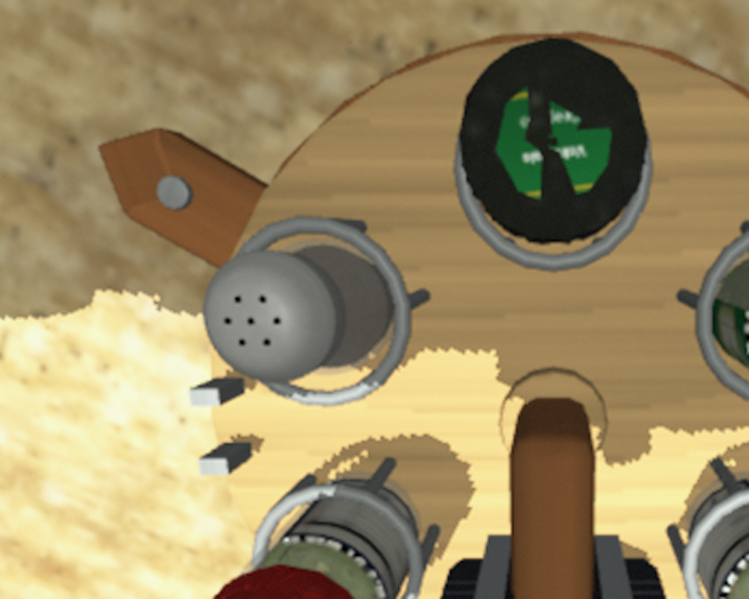

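```bash
python3 - <<'E'
from h import *
c=env.calibration('wrist');A=R.from_rotvec(c['orientation']).as_matrix();b=np.load('b.npy')
def up(p,z):
    u=np.array(p)/2.14+[20,0];d=A@[(u[0]-c['cx'])/c['fx'],-(u[1]-c['cy'])/c['fy'],-1];return (c['origin']+d*(z-c['origin'][2])/d[2])[:2]
tip,bolt,ring,post,r2=up((100,147),.014),up((174,193),.016),up((312,311),.07),up((553,421),.03),up((553,175),.07)
an=lambda p,q:np.degrees(np.arctan2(*(q-p)[::-1]))
print(tip,bolt,ring,post,r2,b)
for q in(post,b[:2],np.array(env.get_obs()['tool_pos'][:2])):print('tip',an(tip,q),'bolt',an(bolt,q),'ring',an(ring,q),'ring2-60',an(r2,q)-60, 'r',np.linalg.norm(ring-q),np.linalg.norm(tip-q),np.linalg.norm(r2-q))
E
```

```text
[0.29988483 0.19409296] [0.32973879 0.19049135] [0.40345722 0.18380415] [0.48979687 0.17442215] [0.45408251 0.25097797] [ 0.48964505  0.1759681  -0.08819488]
tip -5.913526080531995 bolt -5.733059352952278 ring -6.201650479152947 ring2-60 -124.99029373358411 r 0.08684789503747758 0.19092805435265497 0.08447667652496568
tip -5.456028431166738 bolt -5.189564725153868 ring -5.19495212803859 ring2-60 -124.63414788652585 r 0.08654331385365917 0.19062384205043756 0.08301309555233811
tip -6.5082595331330975 bolt -6.438781861511761 ring -7.513615329324723 ring2-60 -125.90666873356672 r 0.08646242340232109 0.1905202304260711 0.08596929710787012
```

The sprinkler's bearing agrees with the tongue's to within about half a degree. I'll ease the remaining side force, check that nothing moves, and hand in.

```bash
python3 -m jog '[[[-1,-0.9,0,0,0,0,0],[-1,-0.9,0,0,0,0,0],[-1,-0.9,0,0,0,0,0],[-1,-0.9,0,0,0,0,0]]]'; python3 - <<'E'
from h import *
T=R.from_rotvec(env.get_obs()['ee_rot']).as_matrix();print(np.degrees(np.arctan2(T[1,1],T[0,1])),abs(env.get_obs()['qvel']).max())
im=env.get_image('scene')[150:330,180:420];cv2.imwrite('pics/s6.png',cv2.resize(im,None,fx=3.3,fy=3.3))
E
```

```text
t: 10.7
tool_pos: [0.4892, 0.1724, 0.1766]
ee_rot: [-1.687, -2.646, -0.005]
ft_force: [-4.6, -7.2, -2.1]
width: 0.158
grip_force: 50.0
24.97111564077867 0.0011543991941525829
```

View pics/s6.png

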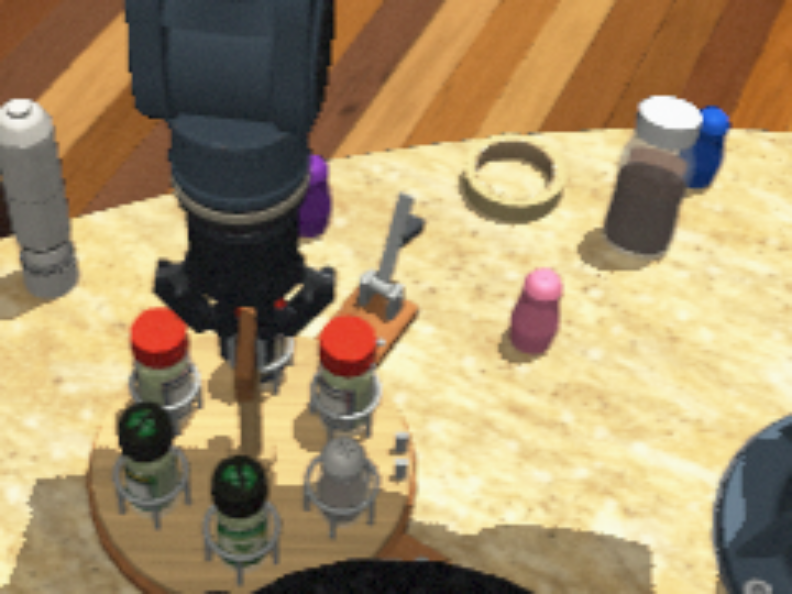

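The scene view shows the hasp over, all jars standing, the sprinkler at the front (343,475) and the bar gripped.

```bash
python3 -c "
from bench import env
print(env.close_job())"
```

```text
the job is handed in; nothing more can be done
None
```

The job is handed in at about 11 s of robot time: hasp swung past upright (about 120°), sprinkler within about 1° of the tongue, bar grip still held, and no jar or bystander disturbed as far as the pictures show.

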